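# Change over the dish warmers

## Robot

A 6-joint arm with a two-finger parallel gripper is mounted at the origin on the work surface. World frame = base frame: x ahead of the robot, y to its left, z up, the work surface at z = 0. Lengths are in m, angles in rad, forces in N, time in s.
With the tool pointing down it reaches from about 0.3 to 0.75 m from the base axis. Payload 8.5 kg.
Tool frame: the origin (TCP) lies on the mounting face of the last link; the fingertips stand 173 mm ahead of it and the grasp point (between the pads) lies 155 mm ahead of it (grip_depth is the z of the grasp point in the tool frame, in m); z points along the fingers, y is the line along which they close (so a half turn about z gives the same grasp; the last joint's range is limited). The gripper opens to 85 mm and grips with 20 to 120 N. Pads are 22 mm wide; open, the fingers measure 114 mm over their backs; the gripper's body (76 mm by 85 mm) begins 54 mm behind the grasp point. The pads swing forward as they close: fully open they stand 13 mm farther back than shut.
Start: joints at [-1.507, 0.381, 1.297, -0, 1.464, -0.215], TCP at [0.151, -0.529, 0.405] pointing down, gripper open.
Joint ranges: [-3.11, 3.11], [-0.89, 2.33], [0.22, 2.48], [-1.42, 4.56], [0.17, 2.85], [-2.88, 2.88]. Speed limits (rad/s): [2.39, 2.39, 3.14, 3.14, 3.14, 3.14].

## Interface

Orientations are given as a unit quaternion [w, x, y, z].
In Python, from rig import * gives the robot as it stands.
- The arm moves only by the tool send_rows, never from a script. Its argument "rows" is a list of rows, each an object of numbers: "claw": the opening, from -1 (shut) to 1 (fully open); "tx", "ty", "tz": the shift along the tool's x, y, z in m; "rx", "ry", "rz": the turn, a rotation vector about the tool's x, y, z in rad. In form: [{"claw": .., "tx": .., "ty": .., "tz": .., "rx": .., "ry": .., "rz": ..}, ...]. A call has 1 to 10 rows; each row is the pose to reach, as a shift and turn from the pose commanded when the call began, along the tool's axes at that moment; what a row does not reach only later rows make up. A row lasts 1/10 s, in which the tool goes at most 50 mm and 8.59 degrees, less where a joint would pass 70% of its speed; a pose out of reach is approached as far as the arm can. A call with a gripper value outside its range is refused whole. The fingers move at their own pace and stop on an object; "grip_force" is the grip in N (left out, the last holds). Time passes only in rows, so rows that repeat a pose let the fingers close. It gives the time, the measured TCP pose, the force, the opening and the grip force at its end, in the units of the state.
- observe(): the state, without advancing time (a new reading comes with each control period).
- read_camera(name): name is "side" or "top"; returns (picture, depth): 480x640x3 uint8, red, green, blue; 480x640 float32, m along the optical axis (not along the pixel's ray), 0 where there is no reading.
- get_calibration(name): a dict with "fx", "fy", "cx", "cy" (pixels), "T" (4x4, takes a point from camera to world coordinates). Camera axes: x right, y up, looking along -z (the intrinsics and any distortion apply to the point x, -y, -z); pixel columns grow to the right and rows downward; lengths in m; the calibration is good to about 2 mm. A picture is of the moment at which its call begins. get_calibration takes no time and is no camera call.
- finish_job(): hands the job in; it is judged then, once.
Trained networks look in the newest picture that a camera, given by its name, has taken for a name from the list of things; names that differ only in an ending like _2 or _b are one class to them, and where a whole thing is asked for, a point or a joint stands for the part that bears it (a point fixed in the world has none). Each returns a list of dicts, best first, with "confidence" (0 to 1); they miss things now and then, are a little off and sometimes report something else, mostly with a low value. They report only what shows in the picture. A call takes as long as a camera call.
- find_in(camera, thing): "extent" ([left, top, width, height] as shares, 0 to 1, of the picture: columns of its width, rows of its height, round what is visible of it).
The state is a dict: "t": time; "joint_pos": joint angles; "joint_velocities": joint speeds; "joint_efforts": joint torques, N m; "tool_pos": TCP position; "eef_rot": TCP orientation; "ft_force": force on the tool from outside, world axes, zero at the start; "wrist_torque": the same for the moment, N m; "grip_width": finger opening in m; "gripper_force": force on a finger pad.
Only numpy, scipy, OpenCV 4.12 (cv2) and the standard library are available. Lean on these libraries where they do the work, as an engineer would, in place of code of your own. Each camera call takes 0.05 s, during which the arm holds its last target. There are 200 camera calls.

## Task

With your fingertips, first push the empty tray with the yellow lip, which was left standing open, fully home; then hook a fingertip behind the blue lip and gently draw that tray out along its rail to its stop, so that the culture dish on it lies in the open. Do not pinch the lips, do not touch the dish, keep it seated in its tray, and leave everything else on the bench where it stands.

Things in the scene. Friction and masses are not known exactly. Their poses are not given: they have to be found in the camera images.
- blue_warmer: Fixed white dish warmer, clear roof, blue tray lip; housing 170 mm deep (its x), 150 mm wide (y), 72 mm high (78 at the rear strip). Origin: centre of the housing underside, on the bench. Its x axis points from the open front (at x = -85 mm) to the back; the tray slides out along -x, towards the robot. The two may stand either way round. The dish is in this one; its tray starts fully in.
- blue_tray (a joint): Travel of the blue warmer's tray, m: 0 = fully home (against its stop), 0.110 = fully out (against its stop). About 1.5 N of friction; stays where it is left.
- blue_lip (a point): Middle of the top edge of the upright blue lip at that tray's front; moves with it, axes as the warmer's. A plain wall 110 mm wide, 8 mm thick along x (this point is mid-thickness), top 60 mm above the bench; flat tray floor behind it 30 mm above the bench. Clear gap behind it 50 mm to the housing front with the tray home, 55 mm to the 6 mm high dish nest with it out.
- yellow_warmer: Fixed white dish warmer, clear roof, yellow tray lip; housing 170 mm deep (its x), 150 mm wide (y), 72 mm high (78 at the rear strip). Origin: centre of the housing underside, on the bench. Its x axis points from the open front (at x = -85 mm) to the back; the tray slides out along -x, towards the robot. The two may stand either way round. Its tray is empty and starts standing 45 to 90 mm open.
- yellow_tray (a joint): Travel of the yellow warmer's tray, m: 0 = fully home (against its stop), 0.110 = fully out (against its stop). About 1.5 N of friction; stays where it is left.
- yellow_lip (a point): Middle of the top edge of the upright yellow lip at that tray's front; moves with it, axes as the warmer's. A plain wall 110 mm wide, 8 mm thick along x (this point is mid-thickness), top 60 mm above the bench; flat tray floor behind it 30 mm above the bench. Clear gap behind it 50 mm to the housing front with the tray home, 55 mm to the 6 mm high dish nest with it out.
- blue_nest (a point): Centre of the shallow square dish nest on the blue tray's floor, 111 mm behind the lip's middle; moves with the tray.
- dish: Covered culture dish with amber agar, 90 mm diameter, 15 mm tall, 30 g, loose in the blue tray's nest (walls 6 mm high, 3 mm play); under the clear roof until the tray is out. Origin: centre of its underside.
- dropper: Bystander, loose: small white dropper bottle, orange cap, 32 mm diameter, 85 mm tall, standing between the two trays. Origin: centre of its underside.
- tipbox: Bystander, loose: yellow pipette-tip box with clear cover, 85 x 120 x 66 mm, on the right. Origin: centre of its underside.
- reagent: Bystander, loose: glass reagent bottle, orange cap, 70 mm diameter, 150 mm tall, on the left. Origin: centre of its underside.
- rack: Bystander, loose: blue tube rack, 70 x 160 x 40 mm, on the left. Origin: centre of its underside.
- beaker: Bystander, loose: open glass beaker, 70 mm diameter, 90 mm tall, on the right. Origin: centre of its underside.
- spares: Bystander, loose: stack of spare dishes, 90 mm diameter, 60 mm tall, near left. Origin: centre of its underside.
- pipette: Bystander, loose: grey hand pipette lying down, about 230 mm long, 22 mm high, near right. Origin: under the middle of its grip.

How it is judged:
On the way, in this order (a step that is already met when the one before it is completed fails the run):
1. the yellow-lipped tray is pushed fully home while the blue one is still in (value of joint yellow_tray below 0.006 m and value of joint blue_tray below 0.03 m), for 0.2 s.
2. the blue-lipped tray is drawn fully out, the yellow one staying home (value of joint blue_tray above 0.103 m and value of joint yellow_tray below 0.006 m), for 0.2 s.
At the end, for the whole second after the job is handed in: The yellow-lipped tray is home (within 6 mm), the blue-lipped tray is out to its stop (at least 103 of 110 mm), and the dish lies flat, at rest and within 12 mm of the centre of its nest on the blue tray (all of step 2 and distance between dish and blue_nest below 0.012 m and angle between dish's own z axis and vertical below 0.1 rad and linear speed of dish below 0.02 m/s); the robot touches nothing.
It fails at once if a lip is pinched (pressed on front and back at once, over 1 N) ((contact force between the fingers and blue_tray_c1 above 1 N and contact force between the fingers and blue_tray_c0 above 1 N) or (contact force between the fingers and yellow_tray_c1 above 1 N and contact force between the fingers and yellow_tray_c0 above 1 N)).
It fails at once if the dish is touched by the robot (contact force between any of the fingers, the arm and dish above 0.3 N).
It fails at once if the dish leaves its nest or tips (distance between dish and blue_nest above 0.015 m or angle between dish's own z axis and vertical above 0.2 rad).
It fails at once if the blue tray is jerked (faster than 0.5 m/s) (velocity of joint blue_tray above 0.5 m/s).
It fails at once if a bystander is moved more than 20 mm or lifted (distance of any of dropper, tipbox, reagent, rack, beaker, spares, pipette from where it was at the start of the episode above 0.02 m).
It also fails if it takes over 48 s, if anything falls off the work surface, if the arm or the gripper's body presses on something with over 40 N, if the wrist force passes 120 N, or if a joint passes its speed limit or range.

## Working session

There is one attempt and no reset: what is moved stays moved. The work goes in short steps, Python scripts to look and compute and a tool call to move; the robot and the scene stay as the last step left them, time stands still between calls to the robot, and variables do not carry over. Pictures are saved under pics/ and viewed, at most 10 in all, crops included, and the job is handed in when it is done.

Besides the shell and the picture viewer there is one more tool, called as a command line: name --argument value ..., lists and objects as JSON in quotes. send_rows: Moves the arm, as the interface text tells. Its arguments: {"type":"object","properties":{"rows":{"type":"array","items":{"type":"object","properties":{"claw":{"type":"number"},"tx":{"type":"number"},"ty":{"type":"number"},"tz":{"type":"number"},"rx":{"type":"number"},"ry":{"type":"number"},"rz":{"type":"number"}}}},"grip_force":{"type":"number"}},"required":["rows"]}

```bash
mkdir -p pics; cat > h.py <<'E'
from rig import *
import numpy as np, cv2
def pts(cam,d):
    c=get_calibration(cam); v,u=np.mgrid[0:480,0:640]
    P=np.stack([(u-c["cx"])/c["fx"]*d,-(v-c["cy"])/c["fy"]*d,-d],-1)
    return P@c["T"][:3,:3].T+c["T"][:3,3]
E
python3 - <<'E'
from h import *
ims=[]
for n in("top","side"):
    im,d=read_camera(n); cv2.imwrite(f"pics/{n}0.png",im[:,:,::-1]); np.save(f"{n}.npy",d)
    print(n,np.round(get_calibration(n)["T"],2).tolist(), get_calibration(n).keys())
    for t in("blue_lip","yellow_lip","blue_warmer","yellow_warmer","dropper"):
        r=find_in(n,t)[:2]
        print(t,[(np.round(np.array(x["extent"])*[640,480,640,480]).tolist(),round(x["confidence"],2)) for x in r])
s=observe();print(s["t"],s["tool_pos"],s["eef_rot"],s["ft_force"])
E
```

```text
top [[-0.02, 0.99, -0.15, 0.29], [-1.0, -0.02, -0.02, -0.02], [-0.02, 0.15, 0.99, 1.64], [0.0, 0.0, 0.0, 1.0]] dict_keys(['fx', 'fy', 'cx', 'cy', 'T'])
blue_lip [([370.0, 182.0, 47.0, 24.0], 0.78)]
yellow_lip [([228.0, 194.0, 47.0, 54.0], 0.91)]
blue_warmer [([363.0, 117.0, 58.0, 89.0], 0.74), ([371.0, 182.0, 41.0, 26.0], 0.41)]
yellow_warmer [([224.0, 129.0, 65.0, 119.0], 0.78), ([456.0, 304.0, 52.0, 20.0], 0.61)]
dropper [([317.0, 206.0, 13.0, 12.0], 0.43)]
side [[0.88, 0.24, -0.4, 0.1], [-0.47, 0.41, -0.78, -0.88], [-0.03, 0.88, 0.47, 0.6], [0.0, 0.0, 0.0, 1.0]] dict_keys(['fx', 'fy', 'cx', 'cy', 'T'])
blue_lip [([378.0, 265.0, 54.0, 35.0], 0.6)]
yellow_lip []
blue_warmer [([381.0, 233.0, 112.0, 74.0], 0.92)]
yellow_warmer [([275.0, 192.0, 118.0, 46.0], 0.61)]
dropper [([337.0, 232.0, 13.0, 36.0], 0.81)]
0.6 [ 0.15135702 -0.5287422   0.40471034] [-2.22932661e-05  9.90299872e-01  1.38946620e-01  6.08639590e-06] [ 0.49621024  0.41366047 -0.05695353]
```

View pics/top0.png

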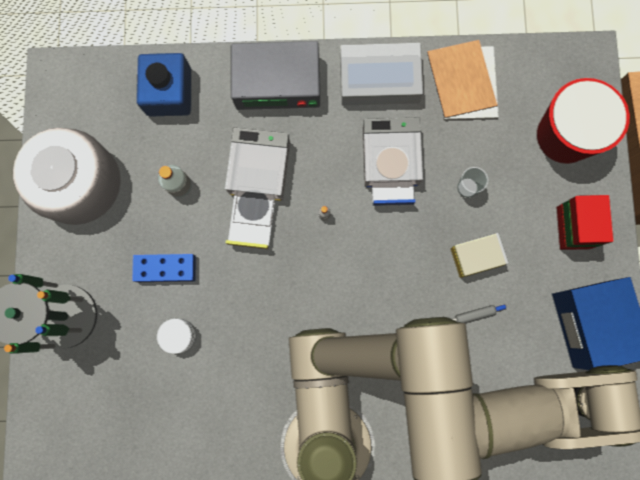

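View pics/side0.png

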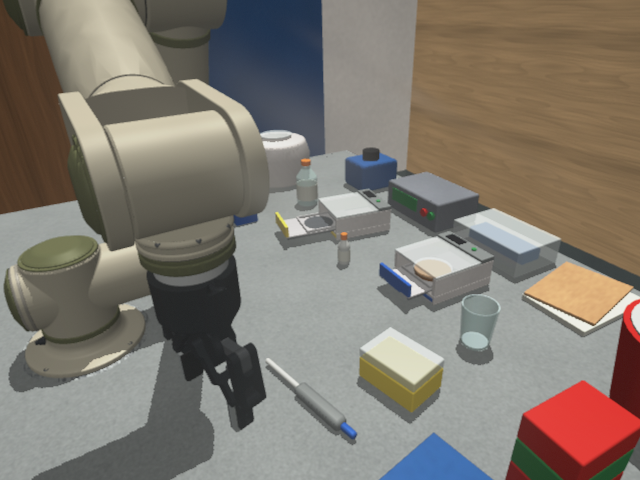

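The top view shows the yellow lip at about (248,243), standing open, and the blue lip at about (393,202), home with the dish at (392,163). The dropper is at (324,213). Next I measure lips and headings.

```bash
python3 - <<'E'
from h import *
for cam in("top","side"):
    im=cv2.imread(f"pics/{cam}0.png"); hsv=cv2.cvtColor(im,cv2.COLOR_BGR2HSV); P=pts(cam,np.load(cam+".npy"))
    for n,lo,hi,box in(("yellow",(22,120,120),(35,255,255),{"top":(220,190,285,255),"side":(265,205,300,245)}),("blue",(100,120,80),(125,255,255),{"top":(360,175,425,212),"side":(370,255,420,305)})):
        m=cv2.inRange(hsv,lo,hi)>0; x0,y0,x1,y1=box[cam]; k=np.zeros_like(m);k[y0:y1,x0:x1]=1; m&=k
        Q=P[m]; Q=Q[(Q[:,2]>.02)&(Q[:,2]<.075)]
        print(cam,n,len(Q),"z",np.percentile(Q[:,2],[2,50,98]).round(3))
        T=Q[Q[:,2]>np.percentile(Q[:,2],98)-.012]
        if len(T)<5: continue
        (cx,cy),(w,h),a=cv2.minAreaRect((T[:,:2]*1000).astype(np.float32))
        vx,vy,x,y=cv2.fitLine((T[:,:2]*1000).astype(np.float32),cv2.DIST_HUBER,0,.01,.01).ravel()
        print(" ctr",round(cx),round(cy),round(w),round(h),round(a,1),"line angle",round(np.degrees(np.arctan2(vy,vx)),1),"mean",T.mean(0).round(3))
P=pts("top",np.load("top.npy"))
# housings: points 60..85 high
for n,(x0,y0,x1,y1) in dict(yellow=(220,120,295,205),blue=(355,110,430,185)).items():
    Q=P[y0:y1,x0:x1].reshape(-1,3); Q=Q[(Q[:,2]>.062)&(Q[:,2]<.09)]
    r=cv2.minAreaRect((Q[:,:2]*1000).astype(np.float32)); print(n,len(Q),r)
for n,(x0,y0,x1,y1) in dict(dropper=(315,203,333,222),tip=(450,232,510,280),beaker=(455,163,490,202),reag=(155,160,190,195)).items():
    Q=P[y0:y1,x0:x1].reshape(-1,3); Q=Q[Q[:,2]>.03]; print(n,np.percentile(Q,[3,97],axis=0).round(3).tolist())
E
```

```text
top yellow 97 z [0.048 0.059 0.067]
 ctr 527 200 106 6 82.3 line angle 82.5 mean [0.527 0.2   0.061]
top blue 130 z [0.045 0.059 0.065]
 ctr 633 -193 9 107 0.3 line angle -89.4 mean [ 0.633 -0.193  0.059]
side yellow 51 z [0.036 0.062 0.064]
 ctr 525 197 103 8 83.4 line angle 82.4 mean [0.525 0.194 0.062]
side blue 139 z [0.036 0.061 0.063]
 ctr 631 -195 109 9 89.8 line angle 89.7 mean [ 0.631 -0.2    0.06 ]
yellow 3498 ((749.9547729492188, 172.5294952392578), (151.30702209472656, 172.19361877441406), 82.07786560058594)
blue 3510 ((773.2097778320312, -191.45867919921875), (172.1895751953125, 150.87939453125), 0.06558998674154282)
dropper [[0.597, -0.019, 0.032], [0.623, 0.01, 0.09]]
tip [[0.44, -0.467, 0.043], [0.53, -0.349, 0.072]]
beaker [[0.646, -0.431, 0.033], [0.711, -0.366, 0.094]]
reag [[0.672, 0.363, 0.038], [0.731, 0.421, 0.152]]
```

```bash
cat >> h.py <<'E'
from scipy.spatial.transform import Rotation as R
def rel(x,y,z,yawdeg,s=None):
    s=s or observe(); q=s["eef_rot"]; A=R.from_quat([q[1],q[2],q[3],q[0]]); a=np.radians(yawdeg)
    B=R.from_matrix(np.array([[np.cos(a),np.sin(a),0],[np.sin(a),-np.cos(a),0],[0,0,-1.]]))
    print("t",round(s["t"],2),"pos",np.round(s["tool_pos"],4),"f",np.round(s["ft_force"],1),"w",round(s["grip_width"],3))
    print("txyz",np.round(A.inv().apply(np.array([x,y,z])-s["tool_pos"]),4),"r",np.round((A.inv()*B).as_rotvec(),3))
E
python3 -c "
from h import *
rel(.45,-.25,.405,-7.7)"
```

```text
t 0.6 pos [ 0.1514 -0.5287  0.4047] f [ 0.5  0.4 -0.1] w 0.085
txyz [ 3.638e-01 -1.858e-01 -3.000e-04] r [-0.    -0.     0.413]
```

send_rows --rows '[{"claw":-1,"tx":0.036,"ty":-0.019,"rz":0.05},{"claw":-1,"tx":0.08,"ty":-0.041,"rz":0.1},{"claw":-1,"tx":0.12,"ty":-0.061,"rz":0.2},{"claw":-1,"tx":0.16,"ty":-0.082,"rz":0.3},{"claw":-1,"tx":0.2,"ty":-0.102,"rz":0.413},{"claw":-1,"tx":0.24,"ty":-0.123,"rz":0.413},{"claw":-1,"tx":0.28,"ty":-0.143,"rz":0.413},{"claw":-1,"tx":0.32,"ty":-0.164,"rz":0.413},{"claw":-1,"tx":0.364,"ty":-0.186,"rz":0.413},{"claw":-1,"tx":0.364,"ty":-0.186,"rz":0.413}]'

```text
invalid input at $.rows[0]: expected keys claw, tx, ty, tz, rx, ry, rz
```

```bash
python3 -c "
from h import *
rel(.45,.21,.35,-7.7); rel(.45,.21,.218,-7.7)"
```

```text
t 0.6 pos [ 0.1514 -0.5287  0.4047] f [ 0.5  0.4 -0.1] w 0.085
txyz [ 0.4904 -0.628   0.0547] r [-0.    -0.     0.413]
t 0.6 pos [ 0.1514 -0.5287  0.4047] f [ 0.5  0.4 -0.1] w 0.085
txyz [ 0.4904 -0.628   0.1867] r [-0.    -0.     0.413]
```

send_rows --rows '[{"claw":-1,"tx":0.036,"ty":-0.019,"tz":0,"rx":0,"ry":0,"rz":0.05},{"claw":-1,"tx":0.08,"ty":-0.041,"tz":0,"rx":0,"ry":0,"rz":0.1},{"claw":-1,"tx":0.12,"ty":-0.061,"tz":0,"rx":0,"ry":0,"rz":0.2},{"claw":-1,"tx":0.16,"ty":-0.082,"tz":0,"rx":0,"ry":0,"rz":0.3},{"claw":-1,"tx":0.2,"ty":-0.102,"tz":0,"rx":0,"ry":0,"rz":0.413},{"claw":-1,"tx":0.24,"ty":-0.123,"tz":0,"rx":0,"ry":0,"rz":0.413},{"claw":-1,"tx":0.28,"ty":-0.143,"tz":0,"rx":0,"ry":0,"rz":0.413},{"claw":-1,"tx":0.32,"ty":-0.164,"tz":0,"rx":0,"ry":0,"rz":0.413},{"claw":-1,"tx":0.364,"ty":-0.186,"tz":0,"rx":0,"ry":0,"rz":0.413},{"claw":-1,"tx":0.364,"ty":-0.186,"tz":0,"rx":0,"ry":0,"rz":0.413}]'

```text
t: 1.6
tool_pos: [0.4528, -0.2461, 0.4047]
eef_rot: [-0.0, 0.998, -0.064, 0.0]
ft_force: [-0.2, -0.6, -0.4]
grip_width: 0.0004
gripper_force: 0.0
```

```bash
python3 -c "
from h import *
rel(.45,.21,.35,-7.7)"
```

```text
t 1.6 pos [ 0.4528 -0.2461  0.4047] f [-0.2 -0.6 -0.4] w 0.0
txyz [-0.0612 -0.4519  0.0551] r [-0.001 -0.001  0.006]
```

send_rows --rows '[{"claw":-1,"tx":-0.006,"ty":-0.045,"tz":0,"rx":0,"ry":0,"rz":0.006},{"claw":-1,"tx":-0.012,"ty":-0.09,"tz":0,"rx":0,"ry":0,"rz":0.006},{"claw":-1,"tx":-0.018,"ty":-0.135,"tz":0,"rx":0,"ry":0,"rz":0.006},{"claw":-1,"tx":-0.024,"ty":-0.18,"tz":0,"rx":0,"ry":0,"rz":0.006},{"claw":-1,"tx":-0.03,"ty":-0.225,"tz":0.01,"rx":0,"ry":0,"rz":0.006},{"claw":-1,"tx":-0.036,"ty":-0.27,"tz":0.02,"rx":0,"ry":0,"rz":0.006},{"claw":-1,"tx":-0.042,"ty":-0.315,"tz":0.03,"rx":0,"ry":0,"rz":0.006},{"claw":-1,"tx":-0.048,"ty":-0.36,"tz":0.04,"rx":0,"ry":0,"rz":0.006},{"claw":-1,"tx":-0.054,"ty":-0.405,"tz":0.05,"rx":0,"ry":0,"rz":0.006},{"claw":-1,"tx":-0.061,"ty":-0.452,"tz":0.055,"rx":0,"ry":0,"rz":0.006}]'

```text
t: 2.6
tool_pos: [0.4499, 0.2076, 0.3491]
eef_rot: [0.0, 0.998, -0.07, -0.0]
ft_force: [0.3, 0.1, 0.8]
grip_width: -0.0
gripper_force: 0.0
```

```bash
python3 -c "
from h import *
rel(.462,.2085,.218,-7.7)"
```

```text
t 2.6 pos [0.4499 0.2076 0.3491] f [0.3 0.1 0.8] w -0.0
txyz [ 0.0119 -0.0027  0.1311] r [ 0.     0.001 -0.007]
```

send_rows --rows '[{"claw":-1,"tx":0.003,"ty":0,"tz":0.03,"rx":0,"ry":0,"rz":0},{"claw":-1,"tx":0.006,"ty":0,"tz":0.06,"rx":0,"ry":0,"rz":0},{"claw":-1,"tx":0.01,"ty":0,"tz":0.09,"rx":0,"ry":0,"rz":0},{"claw":-1,"tx":0.012,"ty":0,"tz":0.115,"rx":0,"ry":0,"rz":0},{"claw":-1,"tx":0.012,"ty":0,"tz":0.131,"rx":0,"ry":0,"rz":0},{"claw":-1,"tx":0.012,"ty":0,"tz":0.131,"rx":0,"ry":0,"rz":0}]'

```text
t: 3.2
tool_pos: [0.4619, 0.2041, 0.217]
eef_rot: [0.001, 0.998, -0.07, -0.002]
ft_force: [0.1, 0.1, 0.3]
grip_width: 0.0002
gripper_force: 0.0
```

```bash
python3 -c "
from h import *
im,d=read_camera('side'); cv2.imwrite('pics/s1.png',cv2.resize(im[130:310,180:420,::-1],None,fx=3,fy=3))
P=pts('side',d)
# lowest gripper points: dark pixels near TCP
Q=P[(im.max(2)<70)]; Q=Q[(abs(Q[:,0]-.46)<.05)&(abs(Q[:,1]-.205)<.05)&(Q[:,2]>.015)]
print(len(Q),np.percentile(Q,[1,5,50],axis=0).round(3)) if len(Q) else 0
rel(.576,.194,.218,-7.7)"
```

```text
233 [[0.441 0.157 0.051]
 [0.443 0.16  0.058]
 [0.459 0.179 0.114]]
t 3.25 pos [0.4622 0.2042 0.2184] f [0.3 0.6 0.2] w 0.0
txyz [ 0.1141 -0.0058  0.0002] r [ 0.001  0.002 -0.006]
```

View pics/s1.png

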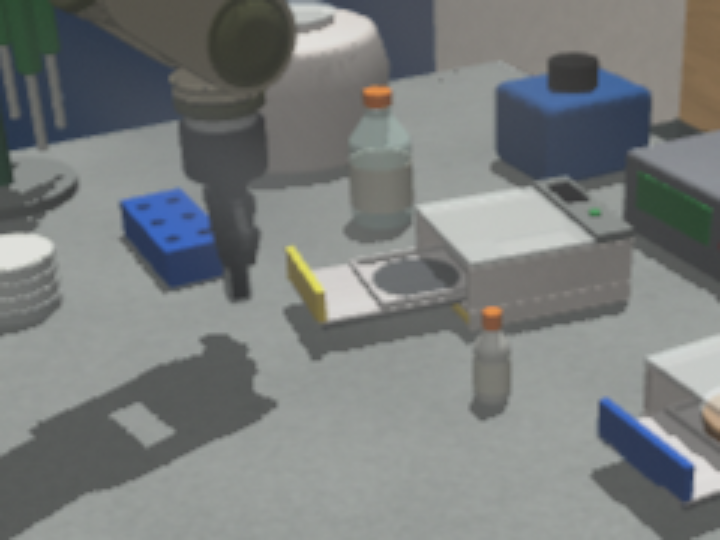

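The view shows the shut fingers in front of the yellow lip (crop 238,297 against the lip at 305,285), at lip height and clear of the rack and spares. I push now.

send_rows --rows '[{"claw":-1,"tx":0.02,"ty":-0.003,"tz":0,"rx":0,"ry":0,"rz":-0.006},{"claw":-1,"tx":0.035,"ty":-0.006,"tz":0,"rx":0,"ry":0,"rz":-0.006},{"claw":-1,"tx":0.045,"ty":-0.006,"tz":0,"rx":0,"ry":0,"rz":-0.006},{"claw":-1,"tx":0.056,"ty":-0.006,"tz":0,"rx":0,"ry":0,"rz":-0.006},{"claw":-1,"tx":0.068,"ty":-0.006,"tz":0,"rx":0,"ry":0,"rz":-0.006},{"claw":-1,"tx":0.08,"ty":-0.006,"tz":0,"rx":0,"ry":0,"rz":-0.006},{"claw":-1,"tx":0.092,"ty":-0.006,"tz":0,"rx":0,"ry":0,"rz":-0.006},{"claw":-1,"tx":0.104,"ty":-0.006,"tz":0,"rx":0,"ry":0,"rz":-0.006},{"claw":-1,"tx":0.116,"ty":-0.006,"tz":0,"rx":0,"ry":0,"rz":-0.006},{"claw":-1,"tx":0.125,"ty":-0.006,"tz":0,"rx":0,"ry":0,"rz":-0.006}]'

```text
t: 4.25
tool_pos: [0.5871, 0.1929, 0.2191]
eef_rot: [-0.0, 0.998, -0.067, -0.0]
ft_force: [-2.2, 0.8, 2.1]
grip_width: 0.0002
gripper_force: 0.9
```

send_rows --rows '[{"claw":-1,"tx":0.003,"ty":0,"tz":0,"rx":0,"ry":0,"rz":0},{"claw":-1,"tx":0.006,"ty":0,"tz":0,"rx":0,"ry":0,"rz":0},{"claw":-1,"tx":0.008,"ty":0,"tz":0,"rx":0,"ry":0,"rz":0}]'

```text
t: 4.55
tool_pos: [0.5945, 0.192, 0.2188]
eef_rot: [0.0, 0.998, -0.067, -0.0]
ft_force: [-1.3, 0.2, 0.9]
grip_width: -0.0
gripper_force: 0.8
```

send_rows --rows '[{"claw":-1,"tx":0.002,"ty":0,"tz":0,"rx":0,"ry":0,"rz":0},{"claw":-1,"tx":0.004,"ty":0,"tz":0,"rx":0,"ry":0,"rz":0}]'

```text
t: 4.75
tool_pos: [0.5974, 0.1917, 0.2187]
eef_rot: [0.0, 0.998, -0.067, -0.003]
ft_force: [-16.3, 0.0, 9.6]
grip_width: 0.0001
gripper_force: 7.8
```

The force rose to 16 N exactly where the home stop was predicted. I hold briefly, then back off and rise.

send_rows --rows '[{"claw":-1,"tx":0,"ty":0,"tz":0,"rx":0,"ry":0,"rz":0},{"claw":-1,"tx":0,"ty":0,"tz":0,"rx":0,"ry":0,"rz":0},{"claw":-1,"tx":0,"ty":0,"tz":0,"rx":0,"ry":0,"rz":0},{"claw":-1,"tx":-0.02,"ty":0,"tz":0,"rx":0,"ry":0,"rz":0},{"claw":-1,"tx":-0.05,"ty":0,"tz":0,"rx":0,"ry":0,"rz":0},{"claw":-1,"tx":-0.05,"ty":0,"tz":-0.04,"rx":0,"ry":0,"rz":0},{"claw":-1,"tx":-0.05,"ty":0,"tz":-0.08,"rx":0,"ry":0,"rz":0},{"claw":-1,"tx":-0.05,"ty":0,"tz":-0.12,"rx":0,"ry":0,"rz":0},{"claw":-1,"tx":-0.05,"ty":0,"tz":-0.12,"rx":0,"ry":0,"rz":0}]'

```text
t: 5.65
tool_pos: [0.5493, 0.1984, 0.3445]
eef_rot: [-0.001, 0.998, -0.067, 0.006]
ft_force: [0.3, 0.9, -0.2]
grip_width: 0.0003
gripper_force: 0.0
```

```bash
python3 -c "
from h import *
im,d=read_camera('top'); P=pts('top',d); hsv=cv2.cvtColor(im,cv2.COLOR_RGB2HSV)
for lo,hi,xr in(((22,120,120),(35,255,255),(220,290)),((100,120,80),(125,255,255),(355,430))):
    m=cv2.inRange(hsv,lo,hi)>0; m[:,:xr[0]]=0;m[:,xr[1]:]=0;m[:170]=0;m[255:]=0
    Q=P[m];Q=Q[(Q[:,2]>.05)&(Q[:,2]<.075)];print(len(Q),Q.mean(0).round(3) if len(Q) else 0)
rel(.663,-.192,.335,0)"
```

```text
32 [0.606 0.154 0.059]
121 [ 0.633 -0.193  0.058]
t 5.7 pos [0.549  0.1983 0.3414] f [-0.4  0.6 -0.1] w -0.0
txyz [0.1651 0.3716 0.0068] r [-0.001 -0.006 -0.134]
```

send_rows --rows '[{"claw":-1,"tx":0.018,"ty":0.04,"tz":0,"rx":0,"ry":0,"rz":-0.05},{"claw":-1,"tx":0.036,"ty":0.08,"tz":0,"rx":0,"ry":0,"rz":-0.1},{"claw":-1,"tx":0.054,"ty":0.12,"tz":0,"rx":0,"ry":0,"rz":-0.134},{"claw":-1,"tx":0.072,"ty":0.16,"tz":0,"rx":0,"ry":0,"rz":-0.134},{"claw":-1,"tx":0.09,"ty":0.2,"tz":0,"rx":0,"ry":0,"rz":-0.134},{"claw":-1,"tx":0.108,"ty":0.24,"tz":0,"rx":0,"ry":0,"rz":-0.134},{"claw":-1,"tx":0.126,"ty":0.28,"tz":0,"rx":0,"ry":0,"rz":-0.134},{"claw":-1,"tx":0.144,"ty":0.32,"tz":0,"rx":0,"ry":0,"rz":-0.134},{"claw":-1,"tx":0.165,"ty":0.3715,"tz":0,"rx":0,"ry":0,"rz":-0.134},{"claw":-1,"tx":0.165,"ty":0.3715,"tz":0,"rx":0,"ry":0,"rz":-0.134}]'

```text
t: 6.7
tool_pos: [0.6631, -0.1974, 0.3361]
eef_rot: [0.0, 1.0, -0.003, -0.001]
ft_force: [-0.9, 0.0, 0.1]
grip_width: 0.0001
gripper_force: 0.0
```

send_rows --rows '[{"claw":-1,"tx":0,"ty":0,"tz":0.03,"rx":0,"ry":0,"rz":0},{"claw":-1,"tx":0,"ty":0,"tz":0.06,"rx":0,"ry":0,"rz":0},{"claw":-1,"tx":0,"ty":0,"tz":0.06,"rx":0,"ry":0,"rz":0}]'

```text
t: 7.0
tool_pos: [0.6621, -0.1914, 0.2732]
eef_rot: [-0.002, 1.0, -0.0, -0.005]
ft_force: [0.0, -0.5, -0.0]
grip_width: -0.0001
gripper_force: 0.0
```

```bash
python3 -c "
from h import *
im,d=read_camera('side'); cv2.imwrite('pics/s2.png',cv2.resize(im[150:330,280:520,::-1],None,fx=3,fy=3))
rel(.663,-.192,.215,0)"
```

```text
t 7.05 pos [ 0.6626 -0.1916  0.2763] f [1.2 0.7 0.7] w 0.0
txyz [0.0007 0.0006 0.0613] r [-0.002  0.005  0.   ]
```

View pics/s2.png

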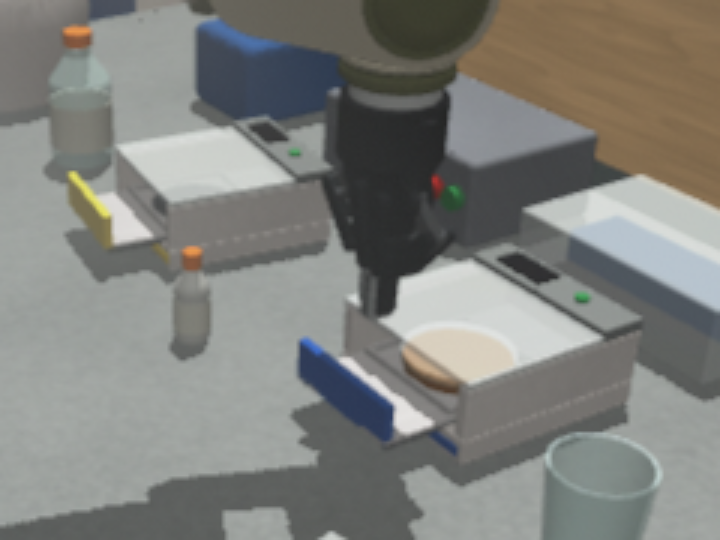

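The yellow tray is home. The fingertips, at crop (378,312), hang above the gap between the blue lip (345,385) and the housing front. I lower them into the gap, then draw slowly: contact is expected after about 14 mm, with about 124 mm in total.

send_rows --rows '[{"claw":-1,"tx":0,"ty":0,"tz":0.02,"rx":0,"ry":0,"rz":0},{"claw":-1,"tx":0,"ty":0,"tz":0.04,"rx":0,"ry":0,"rz":0},{"claw":-1,"tx":0,"ty":0,"tz":0.052,"rx":0,"ry":0,"rz":0},{"claw":-1,"tx":0,"ty":0,"tz":0.06,"rx":0,"ry":0,"rz":0},{"claw":-1,"tx":0,"ty":0,"tz":0.06,"rx":0,"ry":0,"rz":0}]'

```text
t: 7.55
tool_pos: [0.6629, -0.1919, 0.2185]
eef_rot: [-0.0, 1.0, 0.0, -0.0]
ft_force: [-0.6, -0.1, 0.0]
grip_width: -0.0001
gripper_force: 0.0
```

send_rows --rows '[{"claw":-1,"tx":-0.005,"ty":0,"tz":0,"rx":0,"ry":0,"rz":0},{"claw":-1,"tx":-0.009,"ty":0,"tz":0,"rx":0,"ry":0,"rz":0},{"claw":-1,"tx":-0.012,"ty":0,"tz":0,"rx":0,"ry":0,"rz":0},{"claw":-1,"tx":-0.014,"ty":0,"tz":0,"rx":0,"ry":0,"rz":0},{"claw":-1,"tx":-0.016,"ty":0,"tz":0,"rx":0,"ry":0,"rz":0},{"claw":-1,"tx":-0.018,"ty":0,"tz":0,"rx":0,"ry":0,"rz":0},{"claw":-1,"tx":-0.021,"ty":0,"tz":0,"rx":0,"ry":0,"rz":0},{"claw":-1,"tx":-0.025,"ty":0,"tz":0,"rx":0,"ry":0,"rz":0},{"claw":-1,"tx":-0.03,"ty":0,"tz":0,"rx":0,"ry":0,"rz":0},{"claw":-1,"tx":-0.035,"ty":0,"tz":0,"rx":0,"ry":0,"rz":0}]'

```text
t: 8.55
tool_pos: [0.6273, -0.192, 0.2187]
eef_rot: [0.0, 1.0, -0.0, 0.0]
ft_force: [2.1, -0.2, 1.3]
grip_width: 0.0001
gripper_force: 0.8
```

send_rows --rows '[{"claw":-1,"tx":-0.006,"ty":0,"tz":0,"rx":0,"ry":0,"rz":0},{"claw":-1,"tx":-0.013,"ty":0,"tz":0,"rx":0,"ry":0,"rz":0},{"claw":-1,"tx":-0.02,"ty":0,"tz":0,"rx":0,"ry":0,"rz":0},{"claw":-1,"tx":-0.028,"ty":0,"tz":0,"rx":0,"ry":0,"rz":0},{"claw":-1,"tx":-0.036,"ty":0,"tz":0,"rx":0,"ry":0,"rz":0},{"claw":-1,"tx":-0.044,"ty":0,"tz":0,"rx":0,"ry":0,"rz":0},{"claw":-1,"tx":-0.052,"ty":0,"tz":0,"rx":0,"ry":0,"rz":0},{"claw":-1,"tx":-0.06,"ty":0,"tz":0,"rx":0,"ry":0,"rz":0},{"claw":-1,"tx":-0.067,"ty":0,"tz":0,"rx":0,"ry":0,"rz":0},{"claw":-1,"tx":-0.072,"ty":0,"tz":0,"rx":0,"ry":0,"rz":0}]'

```text
t: 9.55
tool_pos: [0.5551, -0.192, 0.2187]
eef_rot: [-0.0, 1.0, -0.0, -0.0]
ft_force: [1.5, -0.5, 1.4]
grip_width: 0.0
gripper_force: 0.8
```

send_rows --rows '[{"claw":-1,"tx":-0.004,"ty":0,"tz":0,"rx":0,"ry":0,"rz":0},{"claw":-1,"tx":-0.008,"ty":0,"tz":0,"rx":0,"ry":0,"rz":0},{"claw":-1,"tx":-0.011,"ty":0,"tz":0,"rx":0,"ry":0,"rz":0},{"claw":-1,"tx":-0.013,"ty":0,"tz":0,"rx":0,"ry":0,"rz":0}]'

```text
t: 9.95
tool_pos: [0.5426, -0.192, 0.2187]
eef_rot: [-0.0, 1.0, -0.0, -0.0]
ft_force: [0.7, -0.1, 0.9]
grip_width: -0.0001
gripper_force: 0.8
```

send_rows --rows '[{"claw":-1,"tx":-0.001,"ty":0,"tz":0,"rx":0,"ry":0,"rz":0},{"claw":-1,"tx":-0.002,"ty":0,"tz":0,"rx":0,"ry":0,"rz":0},{"claw":-1,"tx":-0.003,"ty":0,"tz":0,"rx":0,"ry":0,"rz":0}]'

```text
t: 10.25
tool_pos: [0.5398, -0.192, 0.2187]
eef_rot: [-0.0, 1.0, -0.0, 0.0]
ft_force: [1.8, 0.2, 1.0]
grip_width: 0.0001
gripper_force: 0.8
```

send_rows --rows '[{"claw":-1,"tx":-0.001,"ty":0,"tz":0,"rx":0,"ry":0,"rz":0},{"claw":-1,"tx":-0.002,"ty":0,"tz":0,"rx":0,"ry":0,"rz":0},{"claw":-1,"tx":-0.003,"ty":0,"tz":0,"rx":0,"ry":0,"rz":0}]'

```text
t: 10.55
tool_pos: [0.5376, -0.1919, 0.2189]
eef_rot: [0.0, 1.0, -0.0, 0.002]
ft_force: [12.2, 2.5, -4.6]
grip_width: 0.0
gripper_force: 6.4
```

The stop is reached at 12 N. I hold, ease off the lip and rise.

send_rows --rows '[{"claw":-1,"tx":0,"ty":0,"tz":0,"rx":0,"ry":0,"rz":0},{"claw":-1,"tx":0,"ty":0,"tz":0,"rx":0,"ry":0,"rz":0},{"claw":-1,"tx":0,"ty":0,"tz":0,"rx":0,"ry":0,"rz":0},{"claw":-1,"tx":0.006,"ty":0,"tz":0,"rx":0,"ry":0,"rz":0},{"claw":-1,"tx":0.012,"ty":0,"tz":0,"rx":0,"ry":0,"rz":0},{"claw":-1,"tx":0.012,"ty":0,"tz":-0.01,"rx":0,"ry":0,"rz":0},{"claw":-1,"tx":0.012,"ty":0,"tz":-0.04,"rx":0,"ry":0,"rz":0},{"claw":-1,"tx":0.012,"ty":0,"tz":-0.08,"rx":0,"ry":0,"rz":0},{"claw":-1,"tx":0.012,"ty":0,"tz":-0.12,"rx":0,"ry":0,"rz":0}]'

```text
t: 11.45
tool_pos: [0.5484, -0.1918, 0.3406]
eef_rot: [-0.0, 1.0, -0.0, -0.001]
ft_force: [-0.2, -0.6, 1.0]
grip_width: 0.0
gripper_force: 0.0
```

send_rows --rows '[{"claw":-1,"tx":-0.03,"ty":0,"tz":-0.02,"rx":0,"ry":0,"rz":0},{"claw":-1,"tx":-0.07,"ty":0,"tz":-0.03,"rx":0,"ry":0,"rz":0},{"claw":-1,"tx":-0.1,"ty":0,"tz":-0.03,"rx":0,"ry":0,"rz":0},{"claw":-1,"tx":-0.1,"ty":0,"tz":-0.03,"rx":0,"ry":0,"rz":0},{"claw":-1,"tx":-0.1,"ty":0,"tz":-0.03,"rx":0,"ry":0,"rz":0}]'

```text
t: 11.95
tool_pos: [0.4485, -0.192, 0.3695]
eef_rot: [0.0, 1.0, -0.0, 0.0]
ft_force: [-0.2, -0.6, 0.6]
grip_width: 0.0004
gripper_force: 0.0
```

```bash
python3 -c "
from h import *
im,d=read_camera('top'); P=pts('top',d); hsv=cv2.cvtColor(im,cv2.COLOR_RGB2HSV)
for lo,hi,xr in(((22,120,120),(35,255,255),(220,290)),((100,120,80),(125,255,255),(355,430))):
    m=cv2.inRange(hsv,lo,hi)>0; m[:,:xr[0]]=0;m[:,xr[1]:]=0;m[:170]=0;m[275:]=0
    Q=P[m];Q=Q[(Q[:,2]>.05)&(Q[:,2]<.075)];print(len(Q),Q.mean(0).round(3) if len(Q) else 0)
im,d=read_camera('side'); cv2.imwrite('pics/s3.png',cv2.resize(im[150:330,260:500,::-1],None,fx=3,fy=3))
s=observe();print(s['t'],s['tool_pos'],s['ft_force'])"
```

```text
93 [0.61  0.188 0.059]
19 [ 0.523 -0.146  0.059]
12.05 [ 0.44933612 -0.19207365  0.36893381] [ 0.42120294 -0.14064444 -0.3255324 ]
```

View pics/s3.png

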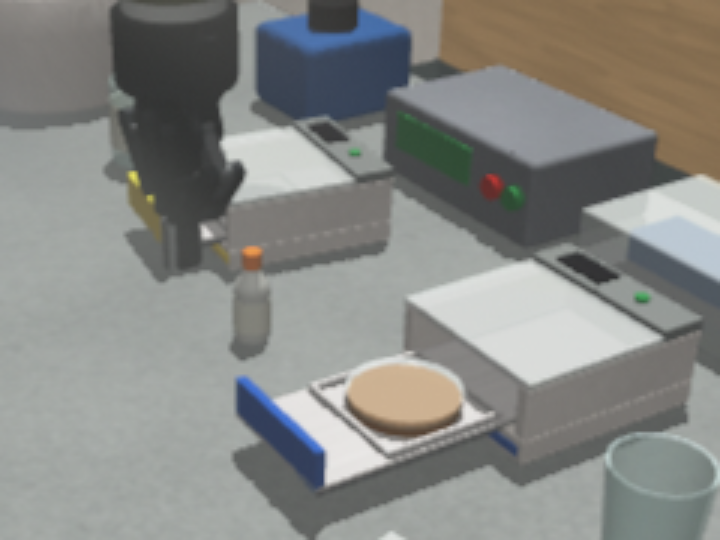

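The blue tray is out, with its lip at x = 0.523 and the dish flat in its nest at crop (405,395). The yellow tray is home, the dropper is standing, and the gripper is clear of everything.

```bash
python3 -c "
from rig import *
print(finish_job())"
```

```text
the job is handed in; nothing more can be done
None
```

I pushed the yellow tray home and drew the blue tray out to its stop with the dish flat in its nest, then handed the job in at about 12 s; `finish_job()` returned no verdict.

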